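Set the cooling on a circuit board and lay out the parts beside it

ROBOT

A 6-joint arm with a two-finger parallel gripper is mounted at the origin on the work surface. World frame = base frame: x ahead of the robot, y to its left, z up, the work surface at z = 0. Lengths are in m, angles in rad, forces in N, time in s.
With the tool pointing down it reaches from about 0.375 to 0.975 m from the base axis. Payload 3.8 kg.
Tool frame: the origin (TCP) lies midway between the tips of the shut fingers; the grasp point (between the pads) lies robot.grasp_offset behind it (robot.grasp_offset is the distance from the TCP to the grasp point, in m); y points along the fingers, x is the direction in which the jaws open and shut, and the axes are right-handed (so a half turn about y gives the same grasp; the last joint's range is limited). The gripper opens to 85 mm and grips with 20 to 120 N. Pads are 22 mm wide; open, the fingers measure 114 mm over their backs; the gripper's body (76 mm by 85 mm) begins 54 mm behind the grasp point. The pads swing forward as they close: fully open they stand 13 mm farther back than shut.
Start: joints at [-1.17, 0.264, 1.604, -0, 1.274, -0.037], TCP at [0.286, -0.611, 0.231] pointing down, gripper open.
Joint ranges: [-2.63, 2.63], [-0.94, 2.18], [0.31, 2.57], [-1.31, 4.45], [0, 2.66], [-2.55, 2.55]. Speed limits (rad/s): [2.57, 2.57, 3.14, 3.14, 3.14, 3.14].

INTERFACE

Orientations are given as a 3x3 rotation matrix whose columns are the frame's x, y, z axes.
In Python, from rig import robot, imaging gives the robot as it stands. The module is installed in compiled form; this text tells all that it offers.
- The arm moves only by the tool move_arm, never from a script. Its argument "series" is one flat list of numbers, 4 for each row, row after row: the shift along the tool's x, y, z in m, then the turn about the tool's y in rad. In form: [tx, ty, tz, turn, tx, ty, tz, turn, ...]. A call has 1 to 20 rows; each row is the pose to reach, as a shift and turn from the pose measured when the call began, along the tool's axes at that moment; what a row does not reach only later rows make up. A row lasts 1/12 s, in which the tool goes at most 41.7 mm and 7.16 degrees, less where a joint would pass 70% of its speed; a pose out of reach is approached as far as the arm can. A call with a gripper value outside its range is refused whole. "gripper" is the closure in counts, from 0 (fully open) to 255 (shut), set as the call begins (left out, the last holds). The fingers move at their own pace and stop on an object; "squeeze" is the grip in N (left out, the last holds). Time passes only in rows, so rows that repeat a pose let the fingers close. It gives the time, the measured TCP pose, the force and the opening at its end, in the units of the state.
- robot.read_state(): the state, without advancing time (a new reading comes with each control period).
- imaging.grab_frame(name): name is "scene" or "top" or "wrist"; returns the picture (384x512x3 uint8, red, green, blue); there is no depth.
- imaging.camera_info(name): a dict with "K" (3x3 intrinsics, pixels), "D" ([k1, k2, p1, p2, k3] as OpenCV has them; the pictures are not rectified), "R" (3x3) and "t" (3): a world point X has camera coordinates R X + t. Camera axes: x right, y down, z forward; pixel columns grow to the right and rows downward; lengths in m; the calibration is good to about 2 mm. A picture is of the moment at which its call begins: read the wrist's pose just before it. camera_info takes no time and is no camera call; for the wrist camera it gives the pose at the moment of the call.
- robot.finish_job(): hands the job in, once; it reports no verdict.
The state is a dict: "time_s": time; "joint_pos": joint angles; "joint_velocities": joint speeds; "tau": joint torques, N m; "tcp_pos": TCP position; "ee_rot": TCP orientation; "force": force on the tool from outside, world axes, zero at the start; "wrist_torque": the same for the moment, N m; "finger_gap": finger opening in m.
Only numpy, scipy, OpenCV 4.12 (cv2) and the standard library are available. Lean on these libraries where they do the work, as an engineer would, in place of code of your own. Each camera call takes 0.05 s, during which the arm holds its last target. There are 200 camera calls.

TASK

Get the circuit board ready for reassembly: thread the flat cooling plate over the board's two guide pins until it lies flat on the processor, then set the heatsink on top of the plate, centred between the pins with its fins running lengthwise along the plate. Stand the screw tin on the bench midway in the gap between the board and the screwdriver stand, and lay the battery pack flat on the bench behind the board (beyond its long edge away from the robot and the sockets), centred on that edge, parallel to it and about 15 mm clear of it. Let go of everything and leave the charger where it is.

Things in the scene. Friction and masses are not known exactly. Their poses are not given: they have to be found in the camera images.
- board: Fixed circuit board, 100 mm (x) by 140 mm (y), surface 10 mm high. Origin: underside centre, on the bench. +x points away from the robot, to its back edge; 4 sockets (20 mm high) along the front edge. Processor (30 mm) in the middle; two 6 mm guide pins, tapered, at y = +-36 mm, tips 38 mm high. Processor and pin shoulders are level, 14 mm high. Components 18 mm high near the short edges, y = +-58 mm.
- stand: Round black screwdriver stand, 60 mm across and 50 mm tall, with three short screwdriver handles that stick up to 85 mm; fixed to the bench about 220 mm from the board's centre, off one of its two short edges (left or right). Origin: centre of its underside. Its yaw has no meaning.
- plate_c (a point): Cooling plate: flat aluminium plate, 36 mm (its x) by 96 mm (its y) by 6 mm thick, lying loose on the bench, about 55 g, with two round 10 mm holes through it, 36 mm to either side of its centre along its y. This point is its centre, half-way through its thickness; z is up.
- sink_c (a point): Heatsink: aluminium block with seven upright fins, 36 mm (its x) by 44 mm (its y, along which the fins run) and 26 mm tall, loose, about 80 g. The outer fins make two firm flat faces, 36 mm apart, to grip. This point is its centre, 13 mm above its underside; z is up.
- tin_c (a point): Screw tin: round lidded steel tin, 52 mm across the lid (50 mm below it) and 24 mm tall, loose, about 70 g. This point is its centre, 12 mm above its underside; z is up.
- pack_c (a point): Battery pack: flat black block with a paper label and a brass contact strip, 36 mm (its x) by 70 mm (its y) by 16 mm tall, loose, about 90 g. This point is its centre, 8 mm above its underside; z is up.
- charger: Bystander, loose: white mains charger, a block 44 mm (its x) by 60 mm (its y) and 38 mm tall, about 220 mm from the board's centre, on the side opposite to the screwdriver stand. Origin: centre of its underside.
Things that resemble listed ones, but are neither listed nor needed, are in the scene too. Of the things like the part that bears pack_c, leave any that is brown; of the rest the smaller one is meant.

How it is judged:
By the outcome, as a careful person would: the job done as asked, in the order asked, and still so for the second after the job is handed in, with the robot touching nothing.
It also fails if it takes over 125 s, if anything falls off the work surface, if the arm or the gripper's body presses on something with over 40 N, if the wrist force passes 120 N, or if a joint passes its speed limit or range.

## Working session

There is one attempt and no reset: what is moved stays moved. The work goes in short steps, Python scripts to look and compute and a tool call to move; the robot and the scene stay as the last step left them, time stands still between calls to the robot, and variables do not carry over. Pictures are saved under pics/ and viewed, about 12 in all and at most 16, crops included, and the job is handed in when it is done.

Besides the shell and the picture viewer there is one more tool, called after "Emit:" as name(argument=value, ...) on one line, values as JSON. move_arm: Moves the arm, as the interface text tells. Its arguments: {"type":"object","properties":{"series":{"type":"array","items":{"type":"number"}},"gripper":{"type":"number"},"squeeze":{"type":"number"}},"required":["series"]}

```bash
mkdir -p pics
python3 - <<'E'
from rig import robot, imaging
import cv2, numpy as np
s=robot.read_state(); print({k:np.round(v,4).tolist() for k,v in s.items()}, robot.grasp_offset)
for n in("scene","top","wrist"):
    im=imaging.grab_frame(n); cv2.imwrite(f"pics/{n}0.png",im[:,:,::-1])
    c=imaging.camera_info(n); print(n,{k:np.round(v,3).tolist() for k,v in c.items()})
a=cv2.imread("pics/top0.png"); cv2.imwrite("pics/top0b.png",cv2.resize(a,(800,600),interpolation=cv2.INTER_CUBIC))
E
```

```text
{'time_s': 0.0, 'joint_pos': [-1.1699, 0.2648, 1.6054, -0.0, 1.2737, -0.0369], 'joint_velocities': [-0.0007, 0.001, -0.0019, -0.0001, 0.0019, 0.0008], 'tau': [0.0009, -51.5108, -36.7316, 0.0003, 0.0128, 0.0], 'tcp_pos': [0.2859, -0.6107, 0.23], 'ee_rot': [[0.424, -0.0009, 0.9057], [-0.9057, 0.002, 0.424], [-0.0022, -1.0, 0.0001]], 'force': [0.5658, 0.3244, -0.3345], 'wrist_torque': [-0.0373, 0.0091, 0.0113], 'finger_gap': 0.0857} 0.0187
scene {'K': [[436.139, 0.0, 246.336], [0.0, 436.139, 189.72], [0.0, 0.0, 1.0]], 'D': [-0.062, 0.0, 0.0, 0.0, 0.0], 'R': [[0.694, 0.72, -0.004], [0.541, -0.525, -0.657], [-0.475, 0.454, -0.754]], 't': [-0.352, -0.212, 1.308]}
top {'K': [[388.657, 0.0, 261.732], [0.0, 388.657, 191.789], [0.0, 0.0, 1.0]], 'D': [-0.124, 0.0, 0.0, 0.0, 0.0], 'R': [[-0.024, -1.0, -0.014], [-0.992, 0.026, -0.125], [0.125, 0.011, -0.992]], 't': [0.057, 0.453, 0.939]}
wrist {'K': [[332.788, 0.0, 258.36], [0.0, 332.788, 196.952], [0.0, 0.0, 1.0]], 'D': [-0.079, 0.0, 0.0, 0.0, 0.0], 'R': [[0.424, -0.906, -0.002], [-0.859, -0.402, 0.317], [-0.288, -0.133, -0.948]], 't': [-0.673, -0.041, 0.381]}
```

View pics/top0b.png

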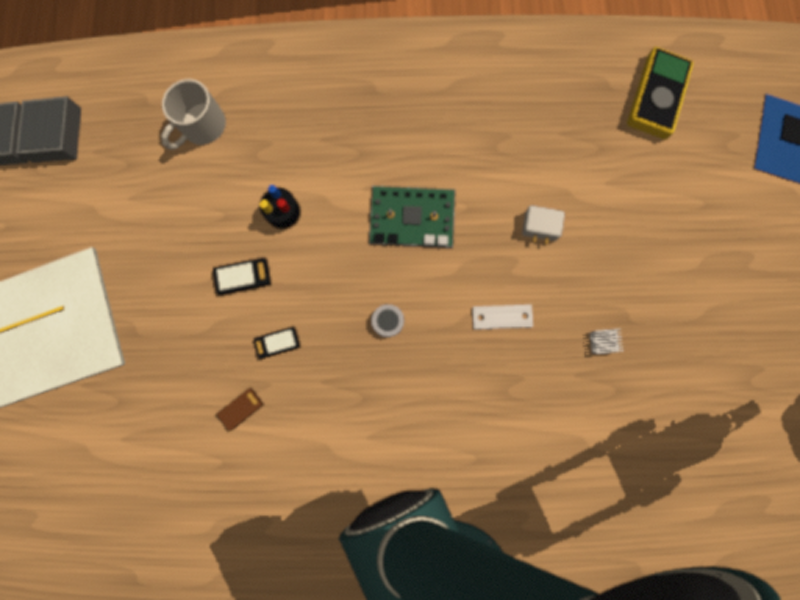

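View pics/scene0.png

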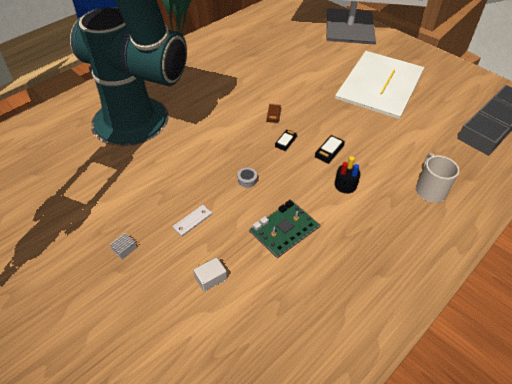

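```bash
cat > h.py <<'E'
from rig import robot, imaging
import cv2, numpy as np
def ray(c,uv,z):
    "pixels (N,2) onto plane z -> world (N,3)"
    uv=np.asarray(uv,float).reshape(-1,1,2)
    n=cv2.undistortPoints(uv,c["K"],np.array(c["D"]))[:,0]
    R,t=np.array(c["R"]),np.array(c["t"])
    d=np.c_[n,np.ones(len(n))]@R; o=-R.T@t
    return o+d*((z-o[2])/d[:,2])[:,None]
def proj(c,X):
    R,t=np.array(c["R"]),np.array(c["t"])
    return cv2.projectPoints(np.asarray(X,float).reshape(-1,1,3),cv2.Rodrigues(R)[0],t,c["K"],np.array(c["D"]))[0][:,0]
def shot(name,tag,scale=1):
    c=imaging.camera_info(name); im=imaging.grab_frame(name)[:,:,::-1].copy()
    cv2.imwrite(f"pics/{tag}.png",im); return c,im
def rectw(c,cnt,z):
    "min-area rectangle of a contour cast onto plane z: centre, sides, yaw of the long side (deg)"
    p=ray(c,cnt.reshape(-1,2),z)[:,:2].astype(np.float32)
    (ctr,(w,h),a)=cv2.minAreaRect(p*1000)
    if w>h: w,h,a=h,w,a-90
    return np.array(ctr)/1000,(w,h),(a+90+90)%180-90
def go(x,y,z,jaw=None):
    "shift in tool axes + turn to put TCP at xyz with tool x at world yaw jaw (deg, mod 180)"
    s=robot.read_state(); R=np.array(s["ee_rot"]); d=R.T@(np.array([x,y,z])-s["tcp_pos"])
    yaw=np.degrees(np.arctan2(R[1,0],R[0,0])); tn=0
    if jaw is not None: tn=-((jaw-yaw+90)%180-90)  # tool y points down
    print("shift",np.round(d,4),"turn",np.round(np.radians(tn),4),"yaw",round(yaw,2),"q6",np.round(s["joint_pos"][5],2),"t",round(s["time_s"],2))
E
python3 - <<'E'
from h import *
c=imaging.camera_info("top")
P={"board":(412,217,.01),"stand":(280,209,.03),"charger":(544,222,.038),"plate":(502,317,.006),"sink":(604,342,.026),"tin":(387,321,.024),"packS":(277,343,.016),"packB":(241,277,.016),"brown":(240,410,.016),"pinL":(391,214,.03),"pinR":(434,216,.03)}
for k,(u,v,z) in P.items(): print(k,np.round(ray(c,[(u/1.5625,v/1.5625)],z)[0],3))
w=imaging.camera_info("wrist");R=np.array(w["R"]);o=-R.T@np.array(w["t"]);s=robot.read_state()
T=np.array(s["ee_rot"]); print("cam in tool",T.T@(o-s["tcp_pos"]),"cam z in tool",T.T@R[2],"cam x",T.T@R[0])
def q(*p): a=ray(c,np.array(p)/1.5625,.016)[:,:2];print(np.linalg.norm(np.diff(a,axis=0),axis=1))
q((254,343),(298,331),(300,345));q((213,274),(268,259),(270,283));q((217,409),(250,389),(263,403))
E
```

```text
board [0.595 0.038 0.01 ]
stand [0.61  0.254 0.03 ]
charger [ 0.574 -0.175  0.038]
plate [ 0.425 -0.104  0.006]
sink [ 0.379 -0.264  0.026]
tin [0.422 0.082 0.024]
packS [0.391 0.261 0.016]
packB [0.501 0.322 0.016]
brown [0.285 0.322 0.016]
pinL [0.596 0.072 0.03 ]
pinR [0.59  0.002 0.03 ]
cam in tool [-0.00045302 -0.14292619  0.08215854] cam z in tool [-5.12863775e-04  9.48251052e-01 -3.17521149e-01] cam x [ 9.99999861e-01  4.47948999e-04 -2.77447957e-04]
[0.07446121 0.02290913]
[0.09518962 0.04025211]
[0.0629609  0.03105525]
```

```bash
python3 -c "
from h import *
go(.425,-.09,.13,0);go(.595,.02,.15,0)"
```

```text
shift [-0.4125  0.101   0.3467] turn -1.133 yaw -64.92 q6 -0.04 t 0.15
shift [-0.4401  0.0811  0.5473] turn -1.133 yaw -64.92 q6 -0.04 t 0.15
```

Emit:
move_arm(series=[-0.4125,0.101,0.347,-1.133,-0.4125,0.101,0.347,-1.133,-0.4125,0.101,0.347,-1.133,-0.4125,0.101,0.347,-1.133,-0.4125,0.101,0.347,-1.133,-0.4125,0.101,0.347,-1.133,-0.4125,0.101,0.347,-1.133,-0.4125,0.101,0.347,-1.133,-0.4125,0.101,0.347,-1.133,-0.4125,0.101,0.347,-1.133,-0.4125,0.101,0.347,-1.133,-0.4125,0.101,0.347,-1.133,-0.4125,0.101,0.347,-1.133,-0.4125,0.101,0.347,-1.133,-0.4125,0.101,0.347,-1.133,-0.4125,0.101,0.347,-1.133,-0.4125,0.101,0.347,-1.133,-0.4125,0.101,0.347,-1.133], gripper=110)

```text
time_s: 1.65
tcp_pos: [0.4253, -0.0915, 0.1304]
ee_rot: [[1.0, -0.0, 0.002], [-0.002, 0.001, 1.0], [-0.0, -1.0, 0.001]]
force: [-0.4, -0.2, -0.5]
finger_gap: 0.0482
```

Run:
```python
from h import *
c,im=shot("wrist","w_plate"); cv2.imwrite("pics/w_plateb.png",cv2.resize(im,(800,600),interpolation=cv2.INTER_CUBIC))
print(proj(c,[[.425,-.104,.006],[.595,.038,.01]])*1.5625)
go(.595,.02,.16,0)
```

```text
[[402.74411452 317.49279092]
 [754.2636519   41.4238682 ]]
shift [ 0.1694 -0.0295  0.1119] turn -0.0025 yaw -0.14 q6 -0.27 t 1.7
```

View pics/w_plateb.png

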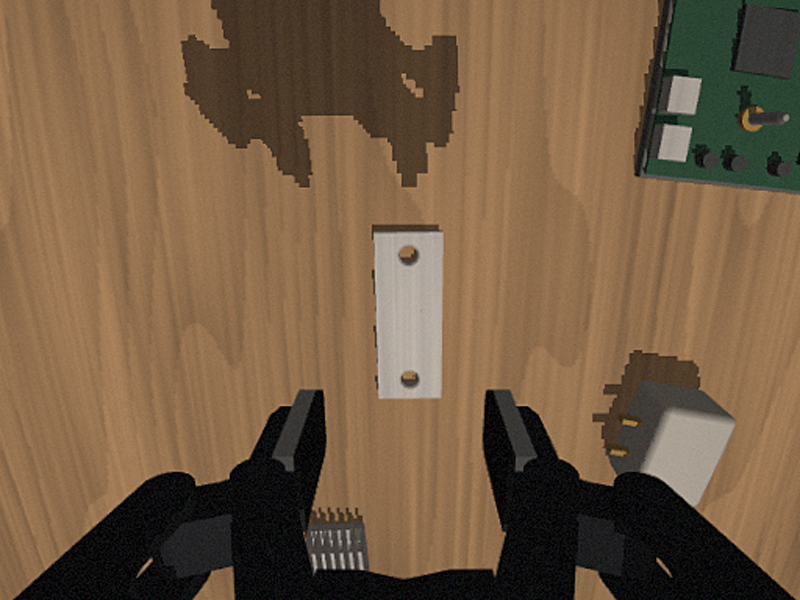

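Emit:
move_arm(series=[0.17,-0.03,0.12,0,0.17,-0.03,0.12,0,0.17,-0.03,0.12,0,0.17,-0.03,0.12,0,0.17,-0.03,0.12,0,0.17,-0.03,0.12,0,0.17,-0.03,0.12,0,0.17,-0.03,0.12,0])

```text
time_s: 2.37
tcp_pos: [0.5952, 0.0269, 0.1599]
ee_rot: [[1.0, -0.002, 0.004], [-0.004, 0.001, 1.0], [-0.002, -1.0, 0.001]]
force: [-0.6, -0.4, 0.4]
finger_gap: 0.0483
```

Run:
```python
from h import *
c,im=shot("wrist","w_board"); cv2.imwrite("pics/w_boardb.png",cv2.resize(im,(800,600),interpolation=cv2.INTER_CUBIC))
np.save("cb.npy",c,allow_pickle=True)
```

```text
(no output)
```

View pics/w_boardb.png

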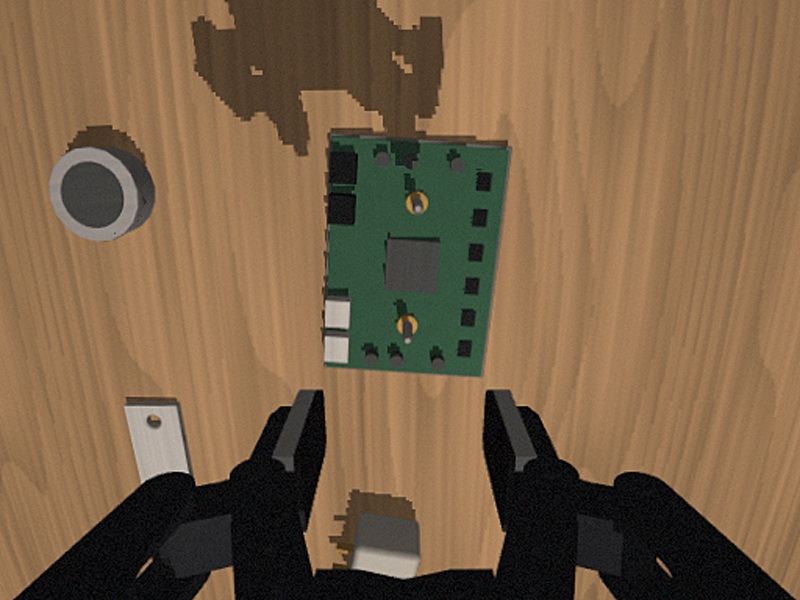

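```bash
cat >> h.py <<'E'
def blobs(mask,amin,amax=1e9):
    return [k for k in cv2.findContours(mask.astype(np.uint8)*255,cv2.RETR_EXTERNAL,cv2.CHAIN_APPROX_NONE)[0] if amin<cv2.contourArea(k)<amax]
def cen(k):
    m=cv2.moments(k); return m["m10"]/m["m00"],m["m01"]/m["m00"]
def board(c,im):
    b,g,r=[im[:,:,i].astype(int) for i in range(3)]
    hsv=cv2.cvtColor(im,cv2.COLOR_BGR2HSV)
    green=(hsv[...,0]>60)&(hsv[...,0]<95)&(hsv[...,1]>90)
    gk=max(blobs(green,500),key=cv2.contourArea)
    inside=cv2.drawContours(np.zeros(green.shape,np.uint8),[cv2.convexHull(gk)],-1,1,-1)
    hull=cv2.convexHull(gk); ctr,sz,yaw=rectw(c,hull,.01)
    print("board rect",np.round(ctr,4),np.round(sz,1),round(yaw,2))
    gold=(hsv[...,0]<30)&(hsv[...,1]>110)&(hsv[...,2]>110)&(inside>0)
    for k in blobs(gold,12,400):
        e=cv2.minEnclosingCircle(k); print("gold",np.round(e,1).tolist() if 0 else e,np.round(ray(c,[e[0]],.014)[0],4))
    proc=(hsv[...,1]<60)&(hsv[...,2]<110)&(inside>0)
    for k in blobs(proc,300): print("proc",np.round(cen(k),1),rectw(c,k,.014))
    return gk
E
python3 - <<'E'
from h import *
c=np.load("cb.npy",allow_pickle=True).item(); im=cv2.imread("pics/w_board.png")
board(c,im)
E
```

```text
board rect [0.5994 0.0381] [ 95.2 135.5] 85.52
gold ((256.5, 208.0), 4.031229019165039) [0.5934 0.0019 0.014 ]
gold ((262.5, 207.5), 5.700977325439453) [0.5989 0.0024 0.014 ]
gold ((263.5, 130.5), 5.700977325439453) [0.5998 0.073  0.014 ]
gold ((268.0, 129.5), 6.576573371887207) [0.6036 0.0738 0.014 ]
proc [263.2 169.4] (array([0.59953436, 0.03827087]), (30.400297164916992, 31.133161544799805), 86.31636810302734)
```

Run:
```python
from h import *
c=np.load("cb.npy",allow_pickle=True).item(); im=cv2.imread("pics/w_board.png")
hsv=cv2.cvtColor(im,cv2.COLOR_BGR2HSV)
g=((hsv[...,0]<30)&(hsv[...,1]>110)&(hsv[...,2]>110)).astype(np.uint8)
P=[]
for u,v in((260,208),(266,130)):
    m=np.zeros_like(g); m[v-9:v+10,u-10:u+11]=g[v-9:v+10,u-10:u+11]
    p=cv2.findNonZero(m); e=cv2.fitEllipse(cv2.convexHull(p)); P.append(ray(c,[e[0]],.014)[0]); print(e,P[-1])
print((P[0]+P[1])/2,np.degrees(np.arctan2(*(P[1]-P[0])[:2])),np.linalg.norm(P[1]-P[0]))
go(.425,-.115,.16,0)
```

```text
((260.35211181640625, 207.87527465820312), (11.912959098815918, 12.754731178283691), 90.591796875) [0.59692806 0.00202868 0.014     ]
((266.4558410644531, 129.6168975830078), (13.245981216430664, 14.033892631530762), 49.41607666015625) [0.60231747 0.07370438 0.014     ]
[0.59962276 0.03786653 0.014     ] 4.3000655719073295 0.07187802674224804
shift [-0.169   0.     -0.1423] turn -0.004 yaw -0.23 q6 0.01 t 2.42
```

Emit:
move_arm(series=[-0.169,0,-0.142,0,-0.169,0,-0.142,0,-0.169,0,-0.142,0,-0.169,0,-0.142,0,-0.169,0,-0.142,0,-0.169,0,-0.142,0,-0.169,0,-0.142,0,-0.169,0,-0.142,0])

```text
time_s: 3.08
tcp_pos: [0.4234, -0.1156, 0.16]
ee_rot: [[1.0, -0.001, 0.008], [-0.008, 0.001, 1.0], [-0.001, -1.0, 0.001]]
force: [-0.4, 0.3, -0.7]
finger_gap: 0.0487
```

```bash
cat >> h.py <<'E'
def plate(c,im,near,z=.006):
    hsv=cv2.cvtColor(im,cv2.COLOR_BGR2HSV)
    w=((hsv[...,1]<60)&(hsv[...,2]>120)).astype(np.uint8)
    K,H=cv2.findContours(w*255,cv2.RETR_CCOMP,cv2.CHAIN_APPROX_NONE)
    i=min([i for i,k in enumerate(K) if H[0][i][3]<0 and cv2.contourArea(k)>1000],key=lambda i:np.hypot(*(np.array(cen(K[i]))-near)))
    print("plate px",cen(K[i]),"rect",rectw(c,K[i],z))
    hs=[K[j] for j in range(len(K)) if H[0][j][3]==i and cv2.contourArea(K[j])>25]
    P=[]
    for k in hs:
        e=cv2.fitEllipse(k); P.append(ray(c,[e[0]],z)[0]); print("hole",np.round(e[0],1),np.round(e[1],1),np.round(P[-1],4))
    if len(P)==2:
        P.sort(key=lambda p:p[1]); print("mid",(P[0]+P[1])/2,"tilt",np.degrees(np.arctan2(*(P[1]-P[0])[:2])),np.linalg.norm(P[1]-P[0]))
E
python3 - <<'E'
from h import *
s=robot.read_state();print(s["tcp_pos"])
c,im=shot("wrist","w_plate2")
plate(c,im,proj(c,[[.425,-.104,.006]])[0])
E
```

```text
[ 0.4234314  -0.11564928  0.16002254]
plate px (263.69472789115645, 165.22431972789113) rect (array([ 0.42814963, -0.10497067]), (35.87841796875, 96.34130859375), -89.19576597213745)
hole [264.3 205.3] [11.5 12. ] [ 0.4288 -0.1409  0.006 ]
hole [263.2 128.7] [12.6 12.9] [ 0.4281 -0.069   0.006 ]
mid [ 0.42846608 -0.10492863  0.006     ] tilt -0.56017989399321 0.07195147867546302
```

```bash
python3 -c "
from h import *
go(.4283,-.1049,.01,0.7)"
```

```text
shift [0.0039 0.1502 0.0102] turn -0.0187 yaw -0.37 q6 -0.32 t 3.13
```

Emit:
move_arm(series=[0.0039,0,0.0102,-0.0187,0.0039,0.04,0.0102,-0.0187,0.0039,0.08,0.0102,-0.0187,0.0039,0.11,0.0102,-0.0187,0.0039,0.13,0.0102,-0.0187,0.0039,0.14,0.0102,-0.0187,0.0039,0.148,0.0102,-0.0187,0.0039,0.152,0.0102,-0.0187,0.0039,0.155,0.0102,-0.0187,0.0039,0.155,0.0102,-0.0187], gripper=128)

```text
time_s: 3.97
tcp_pos: [0.4294, -0.1049, 0.0058]
ee_rot: [[1.0, 0.001, -0.013], [0.013, 0.001, 1.0], [0.001, -1.0, 0.0]]
force: [-0.1, -0.6, 0.2]
finger_gap: 0.0425
```

Run:
```python
from h import *
go(.4283,-.1049,.004,0.7); s=robot.read_state(); print(s["force"],s["tcp_pos"],s["finger_gap"])
c,im=shot("wrist","w_pg"); plate(c,im,proj(c,[[.4283,-.1049,.006]])[0])
cv2.imwrite("pics/w_pgb.png",cv2.resize(im[120:384,130:400],None,fx=2.2,fy=2.2,interpolation=cv2.INTER_CUBIC))
```

```text
shift [-0.0011  0.0018 -0.    ] turn 0.0004 yaw 0.72 q6 -0.31 t 3.97
[-0.12888993 -0.62788926  0.19741557] [ 0.42936428 -0.10488272  0.00580183] 0.042528679034433775
plate px (253.0860682205131, 280.33392042897117) rect (array([ 0.4282594 , -0.11459074]), (36.2552490234375, 76.6946029663086), -89.5320154428482)
hole [255.4 323.4] [16.5 19.6] [ 0.4285 -0.1403  0.006 ]
```

View pics/w_pgb.png

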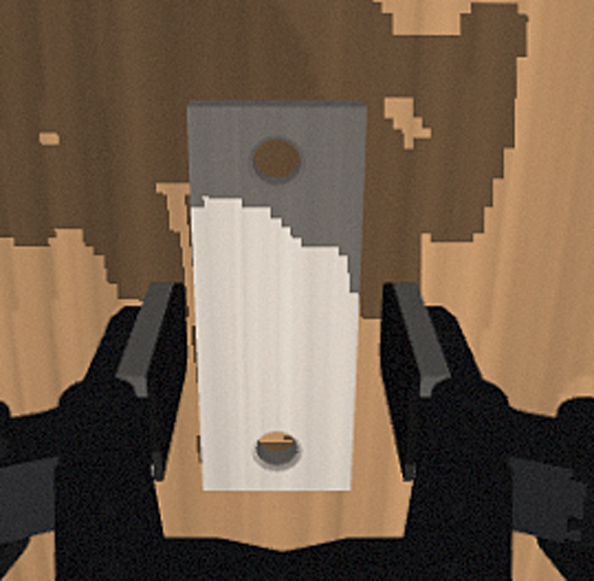

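Emit:
move_arm(series=[-0.001,0.002,0,0,-0.001,0.004,0,0,-0.001,0.005,0,0,-0.001,0.005,0,0])

```text
time_s: 4.35
tcp_pos: [0.4285, -0.1052, 0.0013]
ee_rot: [[1.0, 0.001, -0.012], [0.012, 0.0, 1.0], [0.001, -1.0, 0.0]]
force: [0.5, -0.0, 0.6]
finger_gap: 0.0423
```

Emit:
move_arm(series=[0,0.001,0,0,0,0.002,0,0,0,0.002,0,0])

```text
time_s: 4.6
tcp_pos: [0.4283, -0.1051, -0.0009]
ee_rot: [[1.0, 0.001, -0.012], [0.012, 0.0, 1.0], [0.001, -1.0, 0.0]]
force: [0.6, -0.2, -0.1]
finger_gap: 0.043
```

Emit:
move_arm(series=[0,0.001,0,0,0,0.001,0,0,0,0.001,0,0])

```text
time_s: 4.85
tcp_pos: [0.4284, -0.1052, -0.0018]
ee_rot: [[1.0, 0.001, -0.012], [0.012, 0.0, 1.0], [0.001, -1.0, 0.0]]
force: [-1.0, 1.4, 0.7]
finger_gap: 0.0429
```

Emit:
move_arm(series=[0,0.001,0,0,0,0.001,0,0,0,0.001,0,0])

```text
time_s: 5.1
tcp_pos: [0.4285, -0.1052, -0.0018]
ee_rot: [[1.0, 0.001, -0.012], [0.012, 0.0, 1.0], [0.001, -1.0, 0.0]]
force: [-4.1, 1.4, 11.7]
finger_gap: 0.0423
```

Emit:
move_arm(series=[0,-0.002,0,0,0,-0.002,0,0,0,-0.002,0,0])

```text
time_s: 5.35
tcp_pos: [0.4286, -0.1052, 0.0002]
ee_rot: [[1.0, 0.001, -0.012], [0.012, 0.0, 1.0], [0.001, -1.0, 0.0]]
force: [0.6, -0.9, -0.4]
finger_gap: 0.0423
```

Emit:
move_arm(series=[0,0,0,0,0,0,0,0,0,0,0,0,0,0,0,0,0,0,0,0,0,0,0,0,0,0,0,0], gripper=255, squeeze=50)

```text
time_s: 5.93
tcp_pos: [0.4288, -0.1053, 0.0004]
ee_rot: [[1.0, 0.001, -0.012], [0.012, 0.0, 1.0], [0.001, -1.0, 0.0]]
force: [-1.3, 0.1, 5.3]
finger_gap: 0.0342
```

Emit:
move_arm(series=[0,-0.01,0,0,0,-0.03,0,0,0,-0.06,0,0,0,-0.1,0,0,0,-0.12,0,0,0,-0.12,0,0])

```text
time_s: 6.43
tcp_pos: [0.4328, -0.1065, 0.1262]
ee_rot: [[1.0, 0.011, -0.012], [0.012, -0.003, 1.0], [0.011, -1.0, -0.003]]
force: [0.5, -1.0, 0.4]
finger_gap: 0.0345
```

Run:
```python
from h import *
s=robot.read_state(); print(s["tcp_pos"],s["finger_gap"],s["force"])
c,im=shot("wrist","w_ph"); T=np.array(s["ee_rot"])
cv2.imwrite("pics/w_phb.png",cv2.resize(im[120:384,130:400],None,fx=2.2,fy=2.2,interpolation=cv2.INTER_CUBIC))
```

```text
[ 0.43276557 -0.10654315  0.12616833] 0.0344874627273323 [ 0.53244607 -0.99947631  0.43139122]
```

View pics/w_phb.png

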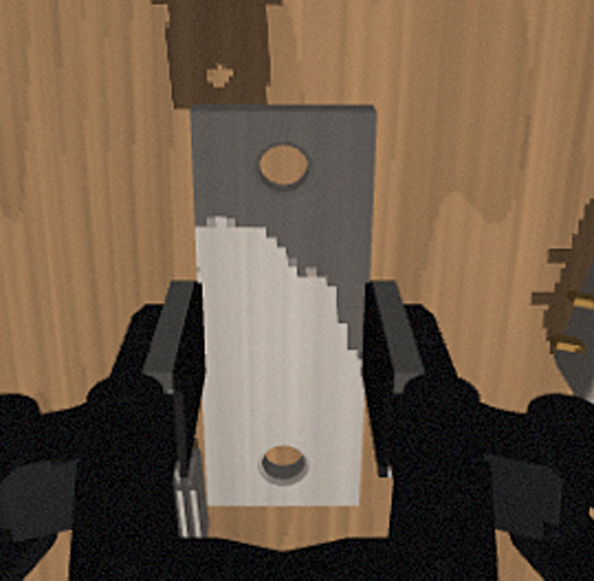

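```bash
cat >> h.py <<'E'
def held(tag,dz=.0056):
    "held plate's hole mid in tool frame (x, z in mm) and tilt, from a fresh wrist picture"
    s=robot.read_state(); c,im=shot("wrist",tag); T=np.array(s["ee_rot"]); p=np.array(s["tcp_pos"])
    hsv=cv2.cvtColor(im,cv2.COLOR_BGR2HSV); m=((hsv[...,1]<50)&(hsv[...,2]>75)).astype(np.uint8)
    # holes: not-plate pixels near where they are expected
    out=[]
    for sg in(-1,1):
        X=p+T@[0,-dz,sg*.036]; u=proj(c,[X])[0]
        r=14; x0,y0=(u-r).astype(int); sub=1-m[y0:y0+2*r+1,x0:x0+2*r+1]
        k=max(blobs(sub,40),key=cv2.contourArea)+[x0,y0]
        e=cv2.fitEllipse(k); w=ray(c,[e[0]],X[2])[0]; q=T.T@(w-p); out.append(q); print("hole px",np.round(e[0],1),np.round(e[1],1),"exp",np.round(u,1),"tool mm",np.round(q*1000,2))
    mid=(out[0]+out[1])/2; d=out[1]-out[0]
    print("mid",np.round(mid*1000,2),"dist",np.linalg.norm(d)*1000,"tilt deg (x per z)",np.degrees(np.arctan2(d[0],d[2])))
E
python3 - <<'E'
from h import *
held("w_ph2"); go(.5996,.0379,.1,-4.3)
E
```

```text
hole px [258.2 329.5] [14.2 17.8] exp [257.8 331.3] tool mm [  0.21  -5.6  -34.81]
hole px [258.5 195.6] [21.1 22.5] exp [257.7 197.7] tool mm [ 0.34 -5.6  36.97]
mid [ 0.28 -5.6   1.08] dist 71.77824312048975 tilt deg (x per z) 0.10393575033586709
shift [0.172  0.0219 0.1413] turn 0.0872 yaw 0.7 q6 -0.31 t 6.53
```

Emit:
move_arm(series=[0.04,0,0.033,0.0,0.08,0,0.066,0.087,0.12,0,0.1,0.087,0.15,0.01,0.128,0.087,0.172,0.02,0.1408,0.087,0.172,0.03,0.1408,0.087,0.172,0.04,0.1408,0.087,0.172,0.045,0.1408,0.087,0.172,0.045,0.1408,0.087,0.172,0.045,0.1408,0.087])

```text
time_s: 7.37
tcp_pos: [0.5974, 0.0365, 0.0753]
ee_rot: [[0.997, -0.0, 0.076], [-0.076, -0.001, 0.997], [-0.0, -1.0, -0.001]]
force: [0.1, -0.5, -0.4]
finger_gap: 0.0338
```

Run:
```python
from h import *
s=robot.read_state(); print(s["tcp_pos"],s["finger_gap"])
held("w_pa"); im=cv2.imread("pics/w_pa.png")
cv2.imwrite("pics/w_pab.png",cv2.resize(im[120:384,130:400],None,fx=2.2,fy=2.2,interpolation=cv2.INTER_CUBIC))
go(.5996,.0374,.0144,-4.3)
```

```text
[0.59736645 0.03648789 0.07529419] 0.03375988688041025
hole px [257.6 327.4] [ 9.8 17.9] exp [258.  331.3] tool mm [ -0.16  -5.6  -33.47]
hole px [257.7 194.5] [17.2 19.9] exp [257.9 197.8] tool mm [-0.08 -5.6  37.5 ]
mid [-0.12 -5.6   2.02] dist 70.96408965093251 tilt deg (x per z) 0.06727533008626342
shift [0.0011 0.062  0.0011] turn -0.0009 yaw -4.35 q6 0.1 t 7.42
```

View pics/w_pab.png

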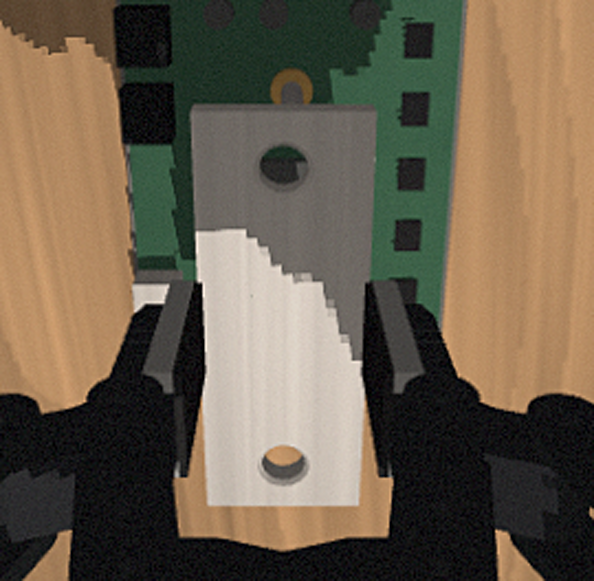

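Emit:
move_arm(series=[0.0015,0.01,0.001,0,0.0015,0.022,0.001,0,0.0015,0.032,0.001,0,0.0015,0.033,0.001,0,0.0015,0.033,0.001,0,0.0015,0.033,0.001,0])

```text
time_s: 7.92
tcp_pos: [0.5997, 0.0372, 0.043]
ee_rot: [[0.997, 0.001, 0.076], [-0.076, -0.001, 0.997], [0.001, -1.0, -0.001]]
force: [1.0, -0.8, -0.6]
finger_gap: 0.0339
```

Run:
```python
from h import *
s=robot.read_state(); print(s["tcp_pos"],s["finger_gap"],s["force"])
c,im=shot("wrist","w_pc")
go(.5996,.0374,.0144,-4.3)
# predicted pin tips vs plate holes in view
a=np.radians(-4.3); ey=np.array([-np.sin(a),np.cos(a),0])
for sg in(-1,1): print(proj(c,[np.array([.5996,.0379,.038])+sg*.036*ey])[0])
cv2.imwrite("pics/w_pcb.png",cv2.resize(im[150:384,160:360],None,fx=2.5,fy=2.5,interpolation=cv2.INTER_CUBIC))
```

```text
[0.5996749  0.03720553 0.04303868] 0.03392840659713199 [ 1.01204091 -0.77482432 -0.64553804]
shift [-0.0006  0.0291  0.0001] turn -0.0009 yaw -4.35 q6 0.1 t 7.97
[257.78877723 316.71968651]
[257.49702329 189.04615258]
```

View pics/w_pcb.png

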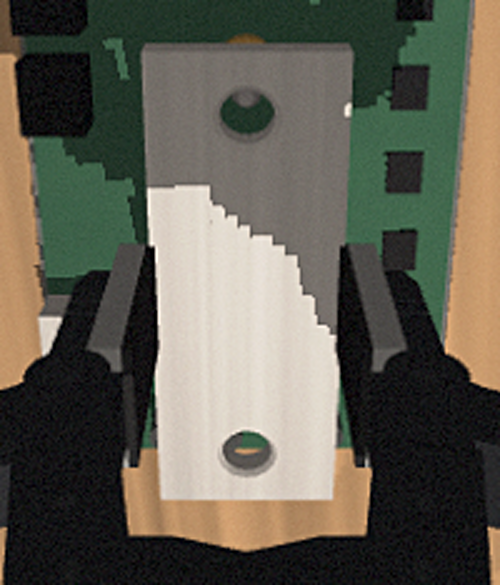

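Emit:
move_arm(series=[-0.0003,0.004,0,0,-0.0003,0.008,0,0,-0.0003,0.012,0,0,-0.0003,0.016,0,0,-0.0003,0.02,0,0,-0.0003,0.023,0,0,-0.0003,0.026,0,0,-0.0003,0.027,0,0,-0.0003,0.027,0,0])

```text
time_s: 8.72
tcp_pos: [0.5996, 0.0372, 0.0161]
ee_rot: [[0.997, 0.001, 0.076], [-0.076, -0.001, 0.997], [0.002, -1.0, -0.001]]
force: [0.3, 1.4, -0.8]
finger_gap: 0.0337
```

Emit:
move_arm(series=[0,0.001,0,0,0,0.0015,0,0,0,0.0015,0,0])

```text
time_s: 8.97
tcp_pos: [0.5996, 0.0373, 0.0146]
ee_rot: [[0.997, 0.001, 0.076], [-0.076, -0.001, 0.997], [0.002, -1.0, -0.001]]
force: [0.4, -1.0, -0.1]
finger_gap: 0.034
```

Going well; small step down until contact.

Emit:
move_arm(series=[0,0.0007,0,0,0,0.0007,0,0,0,0.0007,0,0])

```text
time_s: 9.22
tcp_pos: [0.5997, 0.0373, 0.0144]
ee_rot: [[0.997, 0.002, 0.076], [-0.076, -0.001, 0.997], [0.002, -1.0, -0.001]]
force: [-1.1, 0.4, 3.7]
finger_gap: 0.0339
```

Emit:
move_arm(series=[0,0.0007,0,0,0,0.0007,0,0,0,0.0007,0,0])

```text
time_s: 9.47
tcp_pos: [0.5997, 0.0373, 0.0144]
ee_rot: [[0.997, 0.002, 0.076], [-0.076, -0.001, 0.997], [0.002, -1.0, -0.001]]
force: [-3.0, 0.9, 6.5]
finger_gap: 0.0341
```

Emit:
move_arm(series=[0,0,0,0,0,0,0,0,0,0,0,0,0,0,0,0,0,-0.002,0,0,0,-0.006,0,0,0,-0.015,0,0,0,-0.03,0,0,0,-0.06,0,0,0,-0.1,0,0,0,-0.1455,-0.011,0,0,-0.1455,-0.011,0,0,-0.1455,-0.011,0], gripper=126)

```text
time_s: 10.55
tcp_pos: [0.6023, 0.026, 0.1659]
ee_rot: [[0.997, 0.012, 0.076], [-0.076, -0.001, 0.997], [0.012, -1.0, 0.0]]
force: [0.4, 0.3, -0.5]
finger_gap: 0.0433
```

Run:
```python
from h import *
s=robot.read_state(); print(s["tcp_pos"],s["finger_gap"],s["force"])
c,im=shot("wrist","w_p3"); plate(c,im,proj(c,[[.5996,.0379,.02]])[0],.02)
cv2.imwrite("pics/w_p3b.png",cv2.resize(im[60:260,150:370],None,fx=2.5,fy=2.5,interpolation=cv2.INTER_CUBIC))
go(.379,-.275,.16,0)
```

```text
[0.60228781 0.02599382 0.165858  ] 0.04327733751988479 [ 0.42183737  0.30900564 -0.48713453]
plate px (252.15500221604415, 166.18937104637575) rect (array([0.59960803, 0.03779818]), (36.37929916381836, 95.21187591552734), 85.53892517089844)
hole [251.6 206.3] [11.6 18.8] [0.5962 0.003  0.02  ]
hole [251.  126.8] [11.8 21.3] [0.6017 0.0754 0.02  ]
mid [0.59891682 0.03922289 0.02      ] tilt 4.359828261817477 0.07257552676639695
shift [-0.1976  0.0014 -0.3172] turn -0.0764 yaw -4.38 q6 0.08 t 10.6
```

View pics/w_p3b.png

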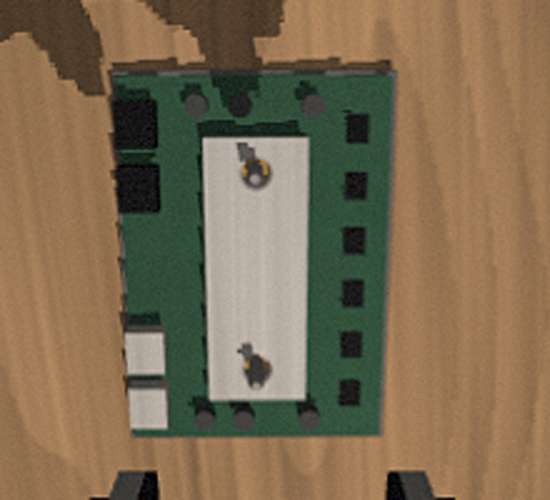

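Emit:
move_arm(series=[-0.1976,0,-0.3172,0,-0.1976,0,-0.3172,0,-0.1976,0,-0.3172,0,-0.1976,0,-0.3172,0,-0.1976,0,-0.3172,0,-0.1976,0,-0.3172,0,-0.1976,0,-0.3172,0,-0.1976,0,-0.3172,0,-0.1976,0,-0.3172,0,-0.1976,0,-0.3172,0,-0.1976,0,-0.3172,0,-0.1976,0,-0.3172,0])

```text
time_s: 11.6
tcp_pos: [0.3781, -0.274, 0.1598]
ee_rot: [[0.997, 0.005, 0.078], [-0.078, 0.002, 0.997], [0.004, -1.0, 0.002]]
force: [-0.2, -0.1, -0.4]
finger_gap: 0.0429
```

Run:
```python
from h import *
s=robot.read_state(); print(s["tcp_pos"],s["finger_gap"],s["joint_pos"])
c,im=shot("wrist","w_s"); np.save("cs.npy",c,allow_pickle=True); u=proj(c,[[.379,-.264,.026]])[0]; print(u)
x,y=u.astype(int); x=max(x,60);y=max(y,60)
cv2.imwrite("pics/w_sb.png",cv2.resize(im[y-60:y+60,x-60:x+60],None,fx=5,fy=5,interpolation=cv2.INTER_CUBIC)); print(x-60,y-60)
```

```text
[ 0.3780707  -0.2740379   0.15975341] 0.04294755858511701 [-0.68381694 -0.07878077  2.11381473  0.00490606  1.10415103 -0.60821785]
[257.69687617 174.85658395]
197 114
```

View pics/w_sb.png

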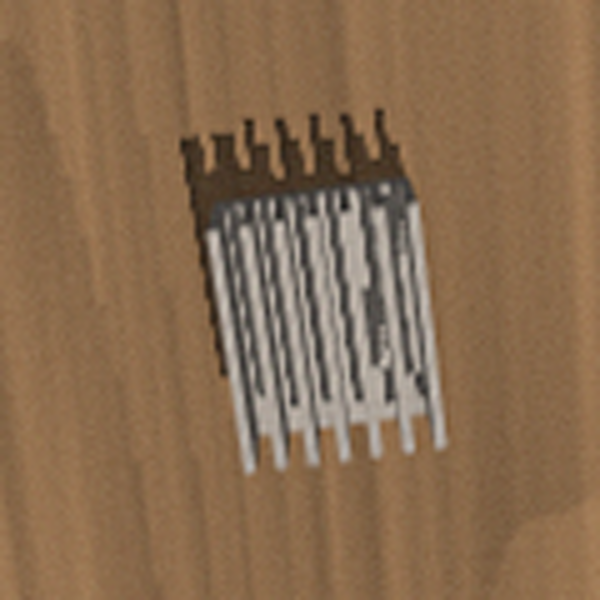

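Run:
```python
from h import *
c=np.load("cs.npy",allow_pickle=True).item()
q=np.array([(206,231),(419,203),(447,446),(243,473)])/5+[197,114]-0.4
p=ray(c,q,.026); print(p, np.linalg.norm(p-np.roll(p,1,0),axis=1)); m=p.mean(0); print(m)
d=(p[0]+p[1]-p[2]-p[3]); print("fin yaw",np.degrees(np.arctan2(d[1],d[0])))
```

```text
[[ 0.36325226 -0.24956131  0.026     ]
 [ 0.399473   -0.24760659  0.026     ]
 [ 0.40189895 -0.29130841  0.026     ]
 [ 0.36556012 -0.2935036   0.026     ]] [0.04400285 0.03627345 0.0437691  0.03640507]
[ 0.38254608 -0.27049498  0.026     ]
fin yaw 93.09163956929484
```

```bash
python3 -c "
from h import *
go(.3825,-.2705,.006,3.1)"
```

```text
shift [0.0028 0.1541 0.0032] turn -0.1303 yaw -4.37 q6 -0.61 t 11.65
```

Emit:
move_arm(series=[0.0028,0,0.0032,-0.13,0.0028,0.03,0.0032,-0.13,0.0028,0.06,0.0032,-0.13,0.0028,0.09,0.0032,-0.13,0.0028,0.11,0.0032,-0.13,0.0028,0.11,0.0032,-0.13,0.0028,0.11,0.0032,-0.13])

```text
time_s: 12.23
tcp_pos: [0.3819, -0.2683, 0.0487]
ee_rot: [[0.998, 0.002, -0.057], [0.057, 0.004, 0.998], [0.002, -1.0, 0.004]]
force: [0.0, 0.3, 0.3]
finger_gap: 0.0436
```

```bash
python3 -c "
from h import *
go(.3825,-.2705,.006,3.1)"
```

```text
shift [ 0.0004  0.0426 -0.0025] turn 0.0025 yaw 3.24 q6 -0.73 t 12.23
```

Emit:
move_arm(series=[0.0004,0.008,-0.0025,0,0.0004,0.02,-0.0025,0,0.0004,0.03,-0.0025,0,0.0004,0.038,-0.0025,0,0.0004,0.042,-0.0025,0,0.0004,0.0426,-0.0025,0,0.0004,0.0426,-0.0025,0])

```text
time_s: 12.82
tcp_pos: [0.3825, -0.2705, 0.006]
ee_rot: [[0.998, 0.002, -0.057], [0.056, 0.004, 0.998], [0.002, -1.0, 0.004]]
force: [0.0, 0.0, 0.1]
finger_gap: 0.0431
```

Emit:
move_arm(series=[0,0,0,0,0,0,0,0,0,0,0,0,0,0,0,0,0,0,0,0,0,0,0,0,0,0,0,0], gripper=255, squeeze=40)

```text
time_s: 13.4
tcp_pos: [0.3829, -0.271, 0.0065]
ee_rot: [[0.998, 0.002, -0.056], [0.056, 0.004, 0.998], [0.003, -1.0, 0.004]]
force: [-0.2, 0.8, 4.4]
finger_gap: 0.0353
```

```bash
python3 -c "
from h import *
print(robot.read_state()['tcp_pos'],robot.read_state()['finger_gap']);go(.5996,.0379,.09,-4.3)"
```

```text
[ 0.38290481 -0.27095876  0.00652965] 0.03534366231931692
shift [ 0.234  -0.0818  0.2964] turn 0.1315 yaw 3.24 q6 -0.73 t 13.4
```

Emit:
move_arm(series=[0,-0.01,0,0,0,-0.03,0,0,0,-0.06,0,0,0,-0.09,0,0,0.234,-0.09,0.296,0.1315,0.234,-0.09,0.296,0.1315,0.234,-0.09,0.296,0.1315,0.234,-0.09,0.296,0.1315,0.234,-0.09,0.296,0.1315,0.234,-0.09,0.296,0.1315,0.234,-0.09,0.296,0.1315,0.234,-0.09,0.296,0.1315,0.234,-0.09,0.296,0.1315,0.234,-0.09,0.296,0.1315,0.234,-0.09,0.296,0.1315,0.234,-0.09,0.296,0.1315,0.234,-0.09,0.296,0.1315,0.234,-0.09,0.296,0.1315])

```text
time_s: 14.9
tcp_pos: [0.5983, 0.0361, 0.0979]
ee_rot: [[0.997, 0.001, 0.076], [-0.076, 0.003, 0.997], [0.001, -1.0, 0.003]]
force: [-0.5, -0.1, -1.7]
finger_gap: 0.0348
```

Run:
```python
from h import *
s=robot.read_state(); print(s["tcp_pos"],s["finger_gap"],s["force"])
c,im=shot("wrist","w_sh")
cv2.imwrite("pics/w_shb.png",cv2.resize(im[120:384,130:400],None,fx=2.2,fy=2.2,interpolation=cv2.INTER_CUBIC))
go(.5996,.0374,.0265,-4.3)
```

```text
[0.59832544 0.03611905 0.09788643] 0.03479650365443681 [-0.49108309 -0.0644375  -1.67788806]
shift [0.0009 0.0715 0.0012] turn -0.0017 yaw -4.4 q6 0.09 t 14.95
```

View pics/w_shb.png

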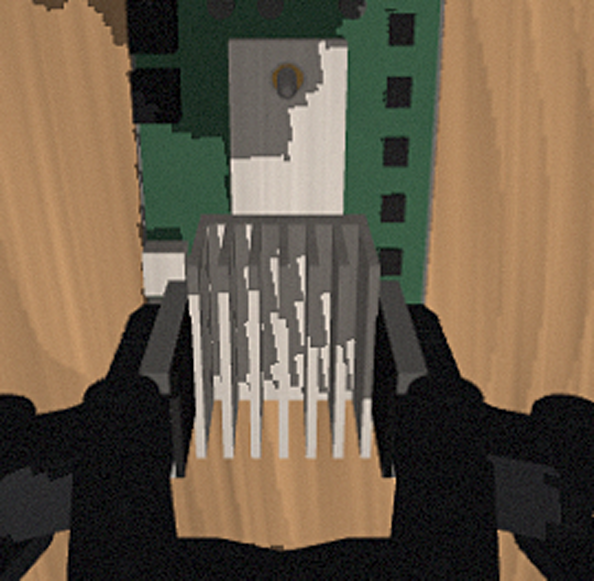

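Emit:
move_arm(series=[0.001,0.01,0.0012,0,0.001,0.025,0.0012,0,0.001,0.04,0.0012,0,0.001,0.052,0.0012,0,0.001,0.06,0.0012,0,0.001,0.066,0.0012,0,0.001,0.068,0.0012,0,0.001,0.068,0.0012,0])

```text
time_s: 15.62
tcp_pos: [0.5994, 0.0373, 0.0295]
ee_rot: [[0.997, 0.001, 0.077], [-0.077, 0.003, 0.997], [0.0, -1.0, 0.003]]
force: [-0.7, 0.0, -0.6]
finger_gap: 0.0347
```

```bash
python3 -c "
from h import *
go(.5996,.0374,.0265,-4.3)"
```

```text
shift [0.0002 0.003  0.0001] turn -0.0019 yaw -4.41 q6 0.09 t 15.62
```

Emit:
move_arm(series=[0,0.001,0,0,0,0.002,0,0,0,0.003,0,0,0,0.003,0,0])

```text
time_s: 15.95
tcp_pos: [0.5997, 0.0373, 0.0268]
ee_rot: [[0.997, 0.001, 0.077], [-0.077, 0.003, 0.997], [0.001, -1.0, 0.004]]
force: [-0.3, -0.6, -1.3]
finger_gap: 0.0354
```

Emit:
move_arm(series=[0,0.0007,0,0,0,0.0007,0,0,0,0.0007,0,0])

```text
time_s: 16.2
tcp_pos: [0.5999, 0.0374, 0.0266]
ee_rot: [[0.997, 0.002, 0.077], [-0.077, 0.003, 0.997], [0.001, -1.0, 0.004]]
force: [-0.6, 0.1, 2.3]
finger_gap: 0.0352
```

Emit:
move_arm(series=[0,0,0,0,0,0,0,0,0,0,0,0,0,0,0,0,0,-0.002,0,0,0,-0.006,0,0,0,-0.015,0,0,0,-0.03,0,0,0,-0.06,0,0,0,-0.1,0,0,0,-0.1333,-0.011,0,0,-0.1333,-0.011,0,0,-0.1333,-0.011,0,0,-0.1333,-0.011,0], gripper=126)

```text
time_s: 17.37
tcp_pos: [0.5988, 0.0259, 0.1605]
ee_rot: [[0.997, 0.002, 0.077], [-0.077, 0.004, 0.997], [0.002, -1.0, 0.004]]
force: [-0.6, 0.3, -0.5]
finger_gap: 0.0433
```

Run:
```python
from h import *
s=robot.read_state(); print(s["tcp_pos"],s["finger_gap"],s["force"])
c,im=shot("wrist","w_s3");np.save("cs3.npy",c,allow_pickle=True)
x0,y0=195,85
cv2.imwrite("pics/w_s3b.png",cv2.resize(im[y0:y0+150,x0:x0+130],None,fx=4,fy=4,interpolation=cv2.INTER_CUBIC))
go(.422,.07,.17,0)
```

```text
[0.59878984 0.02589514 0.16047629] 0.04332110971841187 [-0.59225344  0.27791685 -0.54565734]
shift [-0.1788 -0.0107  0.0304] turn -0.0769 yaw -4.41 q6 0.07 t 17.42
```

View pics/w_s3b.png

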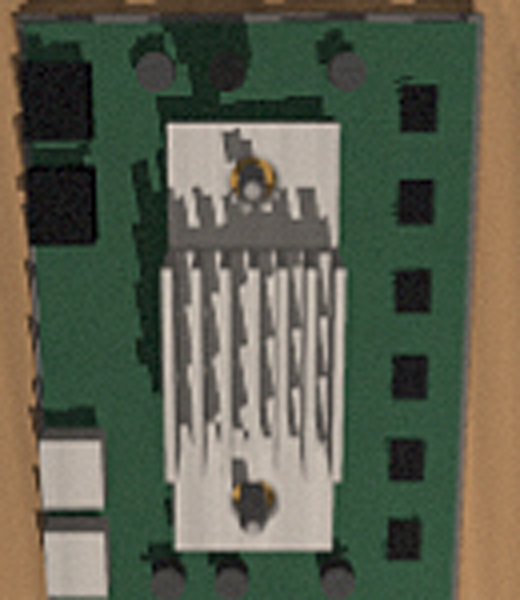

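Run:
```python
from h import *
c=np.load("cs3.npy",allow_pickle=True).item()
q=np.array([(162,268),(346,268),(342,481),(166,483)])/4+[195,85]-.4
p=ray(c,q,.046); print(p.mean(0),np.linalg.norm(p-np.roll(p,1,0),axis=1)); d=p[0]+p[1]-p[2]-p[3]; print(np.degrees(np.arctan2(d[1],d[0])))
```

```text
[0.59989104 0.03766653 0.046     ] [0.04460596 0.03596146 0.04417779 0.03619021]
85.54873006959815
```

Emit:
move_arm(series=[-0.179,-0.005,0.03,-0.077,-0.179,-0.005,0.03,-0.077,-0.179,-0.005,0.03,-0.077,-0.179,-0.005,0.03,-0.077,-0.179,-0.005,0.03,-0.077,-0.179,-0.005,0.03,-0.077,-0.179,-0.005,0.03,-0.077,-0.179,-0.005,0.03,-0.077], gripper=58)

```text
time_s: 18.08
tcp_pos: [0.4223, 0.0696, 0.1638]
ee_rot: [[1.0, -0.0, -0.0], [0.0, 0.003, 1.0], [-0.0, -1.0, 0.003]]
force: [0.1, -0.6, 0.1]
finger_gap: 0.0661
```

Run:
```python
from h import *
s=robot.read_state(); print(s["tcp_pos"],s["finger_gap"])
c,im=shot("wrist","w_t"); u=proj(c,[[.422,.082,.024]])[0]; x,y=u.astype(int)
hsv=cv2.cvtColor(im,cv2.COLOR_BGR2HSV)
m=(hsv[...,1]<70)&(hsv[...,2]>125)
k=min(blobs(m,200),key=lambda k:np.hypot(*(np.array(cen(k))-u)))
e=cv2.fitEllipse(cv2.convexHull(k)); print(u,e); p=ray(c,k.reshape(-1,2),.024)
(cx,cy),r=cv2.minEnclosingCircle((p[:,:2]*1000).astype(np.float32)); print("tin",cx,cy,r, ray(c,[e[0]],.024))
o=im.copy(); cv2.drawContours(o,[k],-1,(0,0,255),1)
cv2.imwrite("pics/w_tb.png",cv2.resize(o[y-60:y+60,x-60:x+60],None,fx=4,fy=4))
go(cx/1000,cy/1000,.004,0)
```

```text
[0.42232322 0.06961346 0.16379961] 0.06609287818800545
[257.83401309 170.725185  ] ((262.2067565917969, 170.61776733398438), (55.999176025390625, 57.699249267578125), 89.32938385009766)
tin 425.8284912109375 81.52567291259766 25.470487594604492 [[0.42581807 0.08209785 0.024     ]]
shift [0.0031 0.16   0.0114] turn -0.0 yaw -0.0 q6 0.1 t 18.13
```

View pics/w_tb.png

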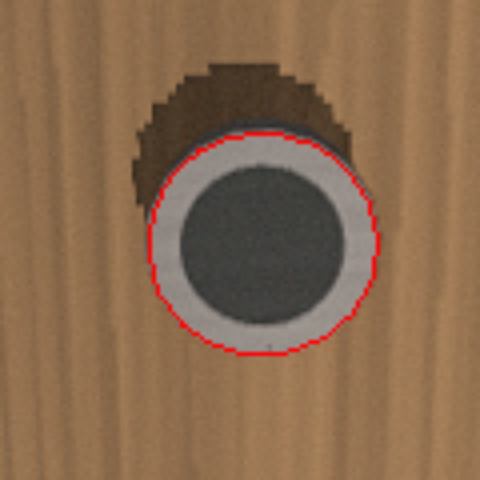

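Emit:
move_arm(series=[0.0035,0.02,0.012,0,0.0035,0.05,0.012,0,0.0035,0.08,0.012,0,0.0035,0.11,0.012,0,0.0035,0.12,0.012,0,0.0035,0.13,0.012,0,0.0035,0.14,0.012,0,0.0035,0.15,0.012,0,0.0035,0.158,0.012,0,0.0035,0.16,0.012,0,0.0035,0.16,0.012,0,0.0035,0.16,0.012,0])

```text
time_s: 19.13
tcp_pos: [0.4267, 0.0821, 0.0045]
ee_rot: [[1.0, 0.001, 0.0], [-0.0, 0.004, 1.0], [0.001, -1.0, 0.004]]
force: [0.4, 0.0, -0.4]
finger_gap: 0.066
```

Emit:
move_arm(series=[0,0,0,0,0,0,0,0,0,0,0,0,0,0,0,0,0,0,0,0,0,0,0,0,0,0,0,0], gripper=255, squeeze=40)

```text
time_s: 19.72
tcp_pos: [0.4277, 0.0823, 0.0057]
ee_rot: [[1.0, 0.003, -0.0], [0.0, 0.004, 1.0], [0.003, -1.0, 0.004]]
force: [-1.4, 0.4, 5.9]
finger_gap: 0.0502
```

Run:
```python
from h import *
s=robot.read_state(); print(s["tcp_pos"],s["finger_gap"],s["force"])
# stand position from the top & scene cameras
for n in("top","scene"):
    c,im=shot(n,n+"1"); hsv=cv2.cvtColor(im,cv2.COLOR_BGR2HSV); m=(hsv[...,2]<45)
    u=proj(c,[[.61,.254,.025]])[0]
    k=min(blobs(m,80),key=lambda k:np.hypot(*(np.array(cen(k))-u))); x,y,w,h=cv2.boundingRect(k)
    print(n,u,cen(k),(x,y,w,h),ray(c,[cen(k)],.025)[0],ray(c,[cen(k)],.05)[0])
```

```text
[0.42770637 0.08229368 0.00571359] 0.05024898853408475 [-1.36630387  0.3909974   5.85993293]
top [179.63086513 134.28494289] (180.5123595505618, 135.97378277153558) (168, 121, 23, 25) [0.60542235 0.25165257 0.025     ] [0.59837984 0.2460537  0.05      ]
scene [345.30220005 177.35890138] (346.0492107706592, 181.64252553389042) (335, 166, 25, 27) [0.62044604 0.24349692 0.025     ] [0.6314104  0.22232428 0.05      ]
```

Emit:
move_arm(series=[0,-0.01,0,0,0,-0.03,0,0,0,-0.06,0,0,0,-0.1,0,0,0.03,-0.13,0.01,0,0.06,-0.14,0.02,0,0.1,-0.14,0.03,0,0.14,-0.14,0.04,0,0.17,-0.14,0.04,0,0.179,-0.14,0.04,0,0.179,-0.14,0.04,0,0.179,-0.14,0.04,0,0.179,-0.14,0.04,0])

```text
time_s: 20.9
tcp_pos: [0.6045, 0.1215, 0.146]
ee_rot: [[1.0, 0.001, -0.0], [0.0, 0.004, 1.0], [0.001, -1.0, 0.004]]
force: [-0.3, -0.4, -0.7]
finger_gap: 0.0499
```

Run:
```python
from h import *
s=robot.read_state(); print(s["tcp_pos"],s["finger_gap"],s["force"])
c,im=shot("wrist","w_st");np.save("cst.npy",c,allow_pickle=True)
print(proj(c,[[.61,.254,.05],[.61,.254,0],[.6048,.1077,.01]])*1.5625)
cv2.imwrite("pics/w_stb.png",cv2.resize(im,(800,600),interpolation=cv2.INTER_CUBIC))
```

```text
[0.60447948 0.12153304 0.14599878] 0.049886284770346484 [-0.32746942 -0.42975099 -0.71065713]
[[416.1272186   12.6744302 ]
 [413.89020098  35.0162258 ]
 [403.75154607 313.37449   ]]
```

View pics/w_stb.png

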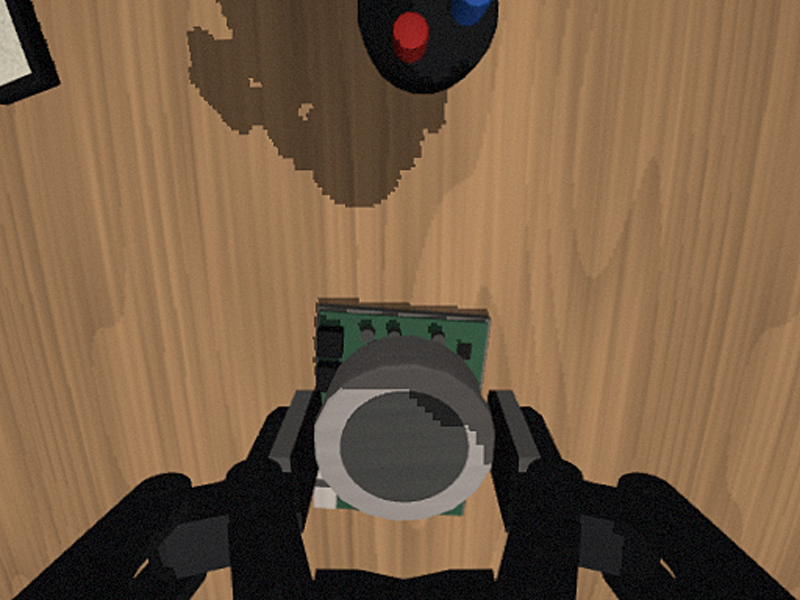

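Run:
```python
from h import *
c=np.load("cst.npy",allow_pickle=True).item()
f=lambda u,v,z: np.round(ray(c,[(u/1.5625-.3,v/1.5625-.3)],z)[0],4)
print("near",f(427,94,0),"L/R",f(358,20,.05),f(498,20,.05),f(358,20,.03),f(498,20,.03)); print("board corners",f(317,303,.01),f(490,317,.01))
im=cv2.imread("pics/w_st.png"); hsv=cv2.cvtColor(im,cv2.COLOR_BGR2HSV)
m=(hsv[...,2]<60); m[80:]=0; 
k=max(blobs(m[:, 200:340],200),key=cv2.contourArea)+[200,0]
p=k.reshape(-1,2); p=p[p[:,1]>25]  # lower arc, base on the bench
w=ray(c,p,0)[:,:2]; A=np.c_[2*w,np.ones(len(w))]; s=np.linalg.lstsq(A,(w**2).sum(1),rcond=None)[0]; print("fit",s[:2],np.sqrt(s[2]+s[:2]@s[:2]))
```

```text
near [0.6167 0.2255 0.    ] L/R [0.5855 0.2514 0.05  ] [0.6442 0.2516 0.05  ] [0.5839 0.2554 0.03  ] [0.6475 0.2557 0.03  ]
board corners [0.5555 0.1142 0.01  ] [0.6537 0.1058 0.01  ]
fit [0.61550672 0.25848842] 0.03229161334639978
```

Emit:
move_arm(series=[0.0045,0,0.03,0,0.0045,0.01,0.0452,0,0.0045,0.04,0.0452,0,0.0045,0.07,0.0452,0,0.0045,0.1,0.0452,0,0.0045,0.12,0.0452,0,0.0045,0.132,0.0452,0,0.0045,0.135,0.0452,0,0.0045,0.135,0.0452,0,0.0045,0.135,0.0452,0])

```text
time_s: 21.78
tcp_pos: [0.6099, 0.1676, 0.0125]
ee_rot: [[1.0, 0.003, -0.0], [0.0, 0.004, 1.0], [0.003, -1.0, 0.004]]
force: [0.8, -0.4, -0.7]
finger_gap: 0.0497
```

```bash
python3 -c "
from h import *
print(robot.read_state()['force'],robot.read_state()['tcp_pos'])
go(.6091,.1667,.006,0)"
```

```text
[ 0.76711665 -0.41798911 -0.7302998 ] [0.60988019 0.16756666 0.01249767]
shift [-0.0008  0.0065 -0.0009] turn 0.0003 yaw 0.02 q6 0.22 t 21.78
```

Emit:
move_arm(series=[-0.0008,0.002,-0.001,0,-0.0008,0.004,-0.001,0,-0.0008,0.0055,-0.001,0,-0.0008,0.006,-0.001,0,-0.0008,0.006,-0.001,0])

```text
time_s: 22.2
tcp_pos: [0.6092, 0.1666, 0.0067]
ee_rot: [[1.0, 0.003, -0.0], [0.0, 0.004, 1.0], [0.003, -1.0, 0.004]]
force: [-0.8, -1.0, -1.7]
finger_gap: 0.05
```

Emit:
move_arm(series=[0,0.001,0,0,0,0.001,0,0,0,0.001,0,0])

```text
time_s: 22.45
tcp_pos: [0.6094, 0.1666, 0.0058]
ee_rot: [[1.0, 0.004, -0.0], [0.0, 0.004, 1.0], [0.004, -1.0, 0.004]]
force: [0.3, 0.2, -0.8]
finger_gap: 0.0502
```

Emit:
move_arm(series=[0,0.0006,0,0,0,0.0006,0,0,0,0.0006,0,0])

```text
time_s: 22.7
tcp_pos: [0.6095, 0.1666, 0.0058]
ee_rot: [[1.0, 0.003, -0.0], [0.0, 0.004, 1.0], [0.003, -1.0, 0.004]]
force: [-2.4, -1.2, 5.3]
finger_gap: 0.0499
```

Emit:
move_arm(series=[0,0,0,0,0,0,0,0,0,0,0,0,0,0,0,0,0,-0.002,0,0,0,-0.006,0,0,0,-0.015,0,0,0,-0.03,0,0,0,-0.06,0,0,0,-0.1,0,0,0,-0.155,-0.0115,0,0,-0.155,-0.0115,0,0,-0.155,-0.0115,0,0,-0.155,-0.0115,0], gripper=58)

```text
time_s: 23.87
tcp_pos: [0.6102, 0.1545, 0.1633]
ee_rot: [[1.0, 0.008, 0.0], [-0.0, 0.005, 1.0], [0.008, -1.0, 0.005]]
force: [0.2, 0.3, -1.3]
finger_gap: 0.066
```

Run:
```python
from h import *
s=robot.read_state(); print(s["tcp_pos"],s["finger_gap"])
c,im=shot("wrist","w_t2"); u=proj(c,[[.609,.1667,.024]])[0]
hsv=cv2.cvtColor(im,cv2.COLOR_BGR2HSV)
m=(hsv[...,1]<70)&(hsv[...,2]>125)
k=min(blobs(m,200),key=lambda k:np.hypot(*(np.array(cen(k))-u)))
e=cv2.fitEllipse(cv2.convexHull(k)); print(u,e,"tin",ray(c,[e[0]],.024))
m=(hsv[...,2]<60); m[170:]=0
for k in blobs(m,400): print(cen(k),cv2.boundingRect(k))
k=min(blobs(m,400),key=lambda k:np.hypot(*(np.array(cen(k))-proj(c,[[.6155,.256,.02]])[0])))
p=k.reshape(-1,2); y=p[:,1].max(); q=p[p[:,1]==y].mean(0); print("stand near base",q,ray(c,[q+.5],0))
green=(hsv[...,0]>60)&(hsv[...,0]<95)&(hsv[...,1]>90)
gk=max(blobs(green,200),key=cv2.contourArea).reshape(-1,2); g=gk[abs(gk[:,0]-q[0])<25]; g=g[g[:,1]<g[:,1].min()+6]; print("board edge",ray(c,[g.mean(0)],.01))
go(.391,.25,.16,90)
```

```text
[0.61019177 0.15452421 0.16331605] 0.06597542120578354
[255.54159936 171.36463686] ((255.9177703857422, 171.5312957763672), (55.98888397216797, 58.031158447265625), 93.91132354736328) tin [[0.60932772 0.16654982 0.024     ]]
(262.1493062155484, 60.70059557752011) (222, 19, 81, 85)
(22.297789336801042, 60.88556566970091) (0, 15, 48, 92)
(135.28834981943788, 21.345894174909716) (100, 0, 69, 44)
stand near base [262. 103.] [[0.61535554 0.2231664  0.        ]]
board edge [[0.6150603  0.10469457 0.01      ]]
shift [-0.2177  0.0006  0.0956] turn 1.5707 yaw -0.0 q6 0.21 t 23.92
```

```bash
python3 -c "
from h import *
go(.38,.258,.16,-75)"
```

```text
shift [-0.2287  0.0006  0.1036] turn 1.3089 yaw -0.0 q6 0.21 t 23.92
```

Emit:
move_arm(series=[-0.2287,0,0.1036,1.309,-0.2287,0,0.1036,1.309,-0.2287,0,0.1036,1.309,-0.2287,0,0.1036,1.309,-0.2287,0,0.1036,1.309,-0.2287,0,0.1036,1.309,-0.2287,0,0.1036,1.309,-0.2287,0,0.1036,1.309,-0.2287,0,0.1036,1.309,-0.2287,0,0.1036,1.309,-0.2287,0,0.1036,1.309,-0.2287,0,0.1036,1.309,-0.2287,0,0.1036,1.309,-0.2287,0,0.1036,1.309], gripper=0)

```text
time_s: 25.08
tcp_pos: [0.3792, 0.2576, 0.1593]
ee_rot: [[0.261, 0.002, 0.965], [-0.965, 0.003, 0.261], [-0.002, -1.0, 0.002]]
force: [0.4, -0.3, 0.6]
finger_gap: 0.0856
```

Run:
```python
from h import *
s=robot.read_state(); print(s["tcp_pos"],s["finger_gap"],s["joint_pos"])
c,im=shot("wrist","w_k"); np.save("ck.npy",c,allow_pickle=True)
u=proj(c,[[.391,.261,.016]])[0]; print(u)
hsv=cv2.cvtColor(im,cv2.COLOR_BGR2HSV)
lab=(hsv[...,1]<60)&(hsv[...,2]>140)
for k in blobs(lab,100): print("label",np.round(cen(k),1),rectw(c,k,.016))
o=im[60:270,140:400]
cv2.imwrite("pics/w_kb.png",cv2.resize(o,None,fx=2.8,fy=2.8,interpolation=cv2.INTER_CUBIC))
```

```text
[0.37922653 0.25758403 0.15933746] 0.08555527809296268 [ 5.41027261e-01 -9.61598396e-02  2.13047478e+00  1.89302974e-03
  1.10425244e+00  1.84719711e+00]
[259.26805224 169.37465957]
label [264.6 164.4] (array([0.39630954, 0.25761057]), (26.09103012084961, 44.92562484741211), -74.84861755371094)
label [212.1  16.2] (array([0.50168582, 0.33044101]), (26.617136001586914, 59.123077392578125), -80.0089864730835)
```

View pics/w_kb.png

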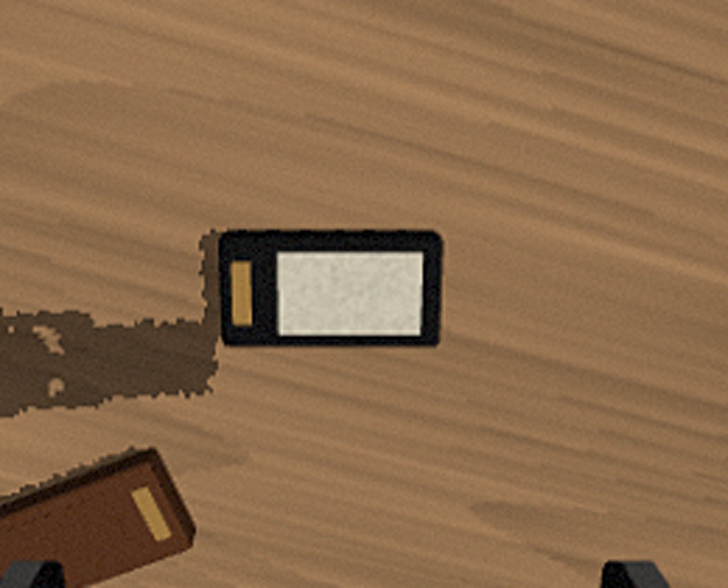

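```bash
python3 -c "
from h import *
go(.3948,.2631,-.003,-74.9)"
```

```text
shift [-0.0008  0.1627  0.0157] turn -0.0003 yaw -74.92 q6 1.85 t 25.13
```

Emit:
move_arm(series=[-0.0008,0,0.0157,0,-0.0008,0.04,0.0157,0,-0.0008,0.08,0.0157,0,-0.0008,0.11,0.0157,0,-0.0008,0.12,0.0157,0,-0.0008,0.13,0.0157,0,-0.0008,0.14,0.0157,0,-0.0008,0.15,0.0157,0,-0.0008,0.158,0.0157,0,-0.0008,0.162,0.0157,0,-0.0008,0.162,0.0157,0,-0.0008,0.162,0.0157,0])

```text
time_s: 26.13
tcp_pos: [0.3952, 0.2633, -0.0019]
ee_rot: [[0.26, 0.003, 0.966], [-0.966, 0.004, 0.26], [-0.003, -1.0, 0.004]]
force: [0.0, -0.5, -0.2]
finger_gap: 0.0854
```

Emit:
move_arm(series=[0,0,0,0,0,0,0,0,0,0,0,0,0,0,0,0,0,0,0,0,0,0,0,0,0,0,0,0], gripper=255, squeeze=40)

```text
time_s: 26.72
tcp_pos: [0.3961, 0.2639, -0.0008]
ee_rot: [[0.26, 0.005, 0.965], [-0.965, 0.005, 0.26], [-0.003, -1.0, 0.006]]
force: [-1.2, -0.7, 5.4]
finger_gap: 0.0686
```

Run:
```python
from h import *
s=robot.read_state(); print(s["tcp_pos"],s["finger_gap"],s["force"])
go(.3948,.2631,-.003,-74.9)
a=np.radians(-4.3); t=np.array([.5996,.0379])+.083*np.array([np.cos(a),np.sin(a)]); print("target",t)
go(t[0],t[1],.1,-94.3)
```

```text
[ 0.3961194   0.26389026 -0.00080442] 0.06861681039133785 [-1.17711718 -0.71230941  5.4088731 ]
shift [ 0.0004  0.0022 -0.0015] turn -0.0001 yaw -74.91 q6 1.84 t 26.72
target [0.68236637 0.03167677]
shift [ 0.2984 -0.1006  0.2165] turn 0.3385 yaw -74.91 q6 1.84 t 26.72
```

Emit:
move_arm(series=[0,-0.01,0,0,0,-0.03,0,0,0,-0.06,0,0,0,-0.1,0,0,0,-0.12,0,0,0.2984,-0.12,0.218,0.3385,0.2984,-0.12,0.218,0.3385,0.2984,-0.12,0.218,0.3385,0.2984,-0.12,0.218,0.3385,0.2984,-0.12,0.218,0.3385,0.2984,-0.12,0.218,0.3385,0.2984,-0.12,0.218,0.3385,0.2984,-0.12,0.218,0.3385,0.2984,-0.12,0.218,0.3385,0.2984,-0.12,0.218,0.3385,0.2984,-0.12,0.218,0.3385,0.2984,-0.12,0.218,0.3385,0.2984,-0.12,0.218,0.3385,0.2984,-0.12,0.218,0.3385])

```text
time_s: 28.3
tcp_pos: [0.6825, 0.0331, 0.1194]
ee_rot: [[-0.074, 0.004, 0.997], [-0.997, 0.005, -0.074], [-0.005, -1.0, 0.003]]
force: [0.4, 0.2, -0.5]
finger_gap: 0.0685
```

Run:
```python
from h import *
s=robot.read_state(); print(s["tcp_pos"],s["finger_gap"],s["force"],s["joint_pos"])
c,im=shot("wrist","w_kh"); T=np.array(s["ee_rot"]); p=np.array(s["tcp_pos"])
hsv=cv2.cvtColor(im,cv2.COLOR_BGR2HSV); lab=(hsv[...,1]<60)&(hsv[...,2]>100)
zt=p[2]+.0168
for k in blobs(lab,300):
    ctr,sz,a=rectw(c,k,zt); print("lab",np.round(cen(k),1),sz,a,"tool",T.T@(np.array([*ctr,zt])-p)*1000)
go(.6839,.0316,.02,-94.3)
```

```text
[0.68246038 0.03312803 0.1194466 ] 0.06852922729668813 [ 0.390952    0.15186638 -0.51671828] [0.00956144 0.36015846 1.69285119 0.00553383 1.08479798 1.65150356]
lab [277.4 325.9] (10.980406761169434, 32.520751953125) 84.2109146118164 tool [  4.13378802 -16.90025906 -23.27854429]
lab [497.3 296.6] (17.87796401977539, 40.42926788330078) 12.095743179321289 tool [109.14194504 -17.39602736  -8.62855345]
lab [271.8 283.7] (25.855710983276367, 45.5025634765625) 85.84381103515625 tool [  5.27963798 -16.83214197  -1.30830549]
shift [0.002  0.0996 0.001 ] turn 0.0015 yaw -94.21 q6 1.65 t 28.35
```

Emit:
move_arm(series=[0.002,0.02,0.001,0.0015,0.002,0.05,0.001,0.0015,0.002,0.08,0.001,0.0015,0.002,0.1,0.001,0.0015,0.002,0.108,0.001,0.0015,0.002,0.114,0.001,0.0015,0.002,0.116,0.001,0.0015,0.002,0.116,0.001,0.0015,0.002,0.116,0.001,0.0015])

```text
time_s: 29.1
tcp_pos: [0.6854, 0.0318, 0.0055]
ee_rot: [[-0.075, 0.007, 0.997], [-0.997, 0.005, -0.075], [-0.005, -1.0, 0.007]]
force: [0.2, -0.6, -1.2]
finger_gap: 0.069
```

```bash
python3 -c "
from h import *
print(robot.read_state()['force'],robot.read_state()['tcp_pos'])
go(.6839,.0316,0,-94.3)"
```

```text
[ 0.15427811 -0.55219583 -1.1897974 ] [0.68543376 0.03181547 0.00546238]
shift [ 0.0004  0.0055 -0.0016] turn 0.0002 yaw -94.29 q6 1.65 t 29.1
```

Emit:
move_arm(series=[0.0003,0.002,-0.0016,0,0.0003,0.004,-0.0016,0,0.0003,0.0055,-0.0016,0,0.0003,0.0055,-0.0016,0])

```text
time_s: 29.43
tcp_pos: [0.6838, 0.0316, 0.0001]
ee_rot: [[-0.075, 0.007, 0.997], [-0.997, 0.005, -0.075], [-0.005, -1.0, 0.007]]
force: [-0.3, 0.4, -1.4]
finger_gap: 0.0687
```

Emit:
move_arm(series=[0,0.001,0,0,0,0.001,0,0,0,0.001,0,0])

```text
time_s: 29.68
tcp_pos: [0.6839, 0.0316, -0.0007]
ee_rot: [[-0.075, 0.007, 0.997], [-0.997, 0.005, -0.075], [-0.005, -1.0, 0.007]]
force: [-1.1, 0.2, 1.6]
finger_gap: 0.0688
```

Contact at the expected height; release and retreat for a check.

Emit:
move_arm(series=[0,0,0,0,0,0,0,0,0,0,0,0,0,0,0,0,0,0,0,0,0,-0.004,0,0,0,-0.01,0,0,0,-0.02,0,0,0,-0.05,0,0,0,-0.09,0,0,0,-0.13,-0.02,0,0,-0.17,-0.04,0,0,-0.2,-0.06,0,0,-0.2,-0.06,0,0,-0.2,-0.06,0,0,-0.2,-0.06,0], gripper=0)

```text
time_s: 31.02
tcp_pos: [0.6229, 0.0351, 0.2001]
ee_rot: [[-0.075, 0.01, 0.997], [-0.997, 0.005, -0.075], [-0.006, -1.0, 0.009]]
force: [-0.1, -0.6, 0.2]
finger_gap: 0.0856
```

Run:
```python
from h import *
s=robot.read_state(); print(s["tcp_pos"],s["finger_gap"])
c,im=shot("wrist","w_fin")
hsv=cv2.cvtColor(im,cv2.COLOR_BGR2HSV); lab=(hsv[...,1]<60)&(hsv[...,2]>130)
u=proj(c,[[.682,.027,.016]])[0]
k=min(blobs(lab,100),key=lambda k:np.hypot(*(np.array(cen(k))-u))); ctr,sz,a=rectw(c,k,.016); print("label",ctr,sz,a)
b=np.radians(-4.3); R=np.array([[np.cos(b),np.sin(b)],[-np.sin(b),np.cos(b)]])
print("label in board frame",R@(ctr-[.5996,.0379])*1000)
cv2.imwrite("pics/w_finb.png",cv2.resize(im,(800,600),interpolation=cv2.INTER_CUBIC))
```

```text
[0.62286072 0.03514227 0.20011561] 0.08559593372837267
label [0.68168811 0.02607596] (25.486190795898438, 44.67012405395508) 85.7545394897461
label in board frame [82.74359488 -5.63589665]
```

View pics/w_finb.png

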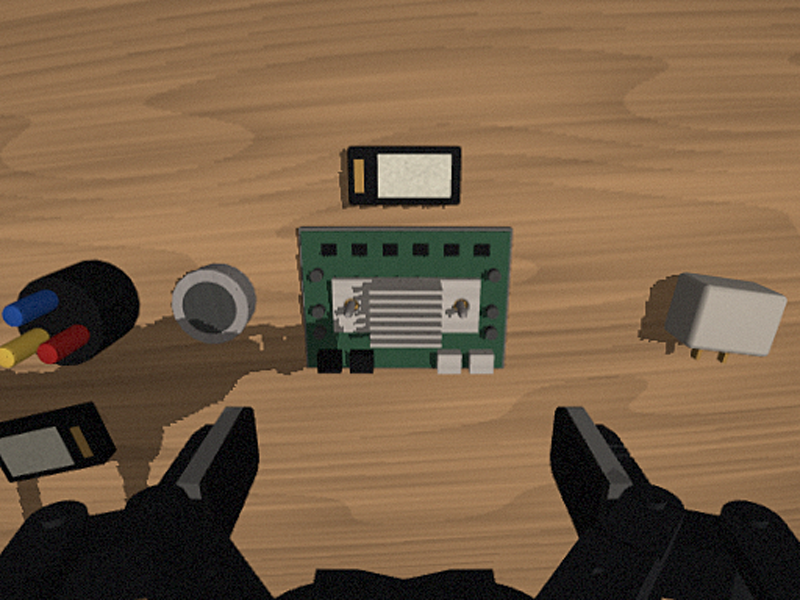

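```bash
python3 -c "
from rig import robot
print(robot.finish_job())"
```

```text
the job is handed in; nothing more can be done
None
```

I did the job in the order asked, let go of every part, and handed it in at about 31 s of the 125 s allowed. I never touched the charger, the larger black pack or the brown one.

- **Cooling plate:** it is over both guide pins and lies flat on the processor. It touched down at the expected height, and the check picture shows it level, with its yaw within about 0.2° of the board's. Its centre is within 0.2 mm of the board's by its outline. The hole centres read about 1.5 mm off, because the pins disturb that reading.
- **Heatsink:** it sits on the plate between the pins, about 0.4 mm from centre, with its fins running lengthwise.
- **Screw tin:** it stands upright at (0.609, 0.167). Two readings of the board edge and stand put the middle of the gap at y = 0.165 and y = 0.167, so it is within about 2 mm of midway.
- **Battery pack:** I moved the smaller black one. It lies flat behind the board, with its centre 82.7 mm behind the board's centre. That leaves a gap of about 15 mm, parallel to the edge to about 0.1° and centred on it to within 1 mm.

No check failed. The readings that disagreed were the plate's hole centres, the board's left edge (by 2–3 mm between views), and the finger opening, which read 1–2 mm less than each part's known width.

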